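# Build up a spindle-moulder arbor for template work

## Task

Build up the tooling on the upright spindle for template work: slide on first the ball-bearing guide ring, then the two-knife cutter block, then the plain spacer ring and last the split clamping collar, each right down until it lies flat on what is below it. Lower the cutter block all the way before letting go, because its knives chip if it drops. Leave the tape roll, the wood offcut and the sanding block where they lie.

Things in the scene. Friction and masses are not known exactly. Their poses are not given: they have to be found in the camera images.
- seat (a point): Where the stack begins: centre of the top of the 40 mm steel flange of the fixed stand, 30 mm above the plywood board it stands on; z up along the spindle. Stand: round grey cast base, 100 mm across, 16 mm high (screw heads to 22 mm). From the flange a 20 mm steel spindle rises straight for 42 mm, then tapers over 8 mm to a 9 mm nose, 50 mm above this point. Yaw does not matter.
- guide_c (a point): Centre (half-way up, on the axis) of the ball-bearing guide ring, first on the spindle: a steel ball bearing with a black shield between its two races, 54 mm outside, 12 mm high, bore 23 mm right through. It lies flat on the plywood board, whose top is 30 mm above the bench (z = 0.03), as do all the parts; z up, both faces alike. About 0.14 kg.
- cutter_c (a point): Centre (half-way up, on the bore axis) of the two-knife cutter block, second on the spindle: aluminium, 60 mm long (its x), 40 mm wide across its two plain parallel flats (its y; take it there), 14 mm high, 23 mm bore right through, a steel knife standing 5 mm out of each end (70 mm over the knives). Lies flat, z up; its yaw on the spindle does not matter. About 0.16 kg.
- spacer_c (a point): Centre (half-way up, on the axis) of the plain bright steel spacer ring, third on the spindle: 36 mm outside, 10 mm high, bore 23 mm right through. It lies flat, z up. About 0.07 kg.
- collar_c (a point): Centre (half-way up, on the axis) of the split clamping collar, last on the spindle: a dark steel ring, 46 mm outside, 12 mm high, bore 23 mm right through, with a narrow slit through one side (along its +x) and a small clamping screw beside it. It lies flat, z up. About 0.11 kg. The screw needs no turning.
- tape: Bystander: a roll of black adhesive tape, about 58 mm across and 19 mm high, lying flat on the board close before an upright wooden shelf post, 60 x 40 mm and taller than the arm, that stands behind it (farther from the robot, centred at about x 0.71, y -0.03): keep the arm clear of the post. Origin under the roll's centre. Leave it.
- offcut: Bystander: a wood offcut, 45 x 90 x 24 mm (its y is the long side), lying flat on the board; origin under its centre. Leave it.
- sander: Bystander: a rubber sanding block, 67 x 112 x 28 mm (its y is the long side), lying flat on the board; origin under its centre. Leave it.

How it is judged:
By the outcome, as a careful person would: the job done as asked, in the order asked, and still so for the second after the job is handed in, with the robot touching nothing.
It also fails if it takes over 106 s, if anything falls off the work surface, if the arm or the gripper's body presses on something with over 40 N, if the wrist force passes 120 N, or if a joint passes its speed limit or range.

## Robot

A 7-joint arm with a two-finger parallel gripper is mounted at the origin on the work surface; the furniture and walls round the work are solid. World frame = base frame: x ahead of the robot, y to its left, z up, the work surface at z = 0. Lengths are in m, angles in rad, forces in N, time in s.
With the tool pointing down it reaches from about 0.4 to 0.85 m from the base axis. Payload 4.5 kg.
Tool frame: the origin (TCP) lies at the very end of the fingers, on their centre line; the grasp point (between the pads) lies 19 mm behind it; z points along the fingers, y is the line along which they close (so a half turn about z gives the same grasp; the last joint's range is limited). The gripper opens to 85 mm and grips with 20 to 120 N. Pads are 22 mm wide; open, the fingers measure 114 mm over their backs; the gripper's body (76 mm by 85 mm) begins 54 mm behind the grasp point. The pads swing forward as they close: fully open they stand 13 mm farther back than shut.
Start: joints at [-1.279, 0.689, -0.195, 1.565, 0.157, 0.902, -0.215], TCP at [0.159, 0.604, 0.231] pointing down, gripper open.
Joint ranges: [-3.01, 3.01], [-0.46, 2.08], [-1.47, 1.51], [0.13, 2.56], [-1, 4.14], [0.04, 2.09], [-2.66, 2.66]. Speed limits (rad/s): [2.57, 2.57, 3.14, 3.14, 3.14, 3.14, 3.14].

## Interface

Orientations are given as a unit quaternion [x, y, z, w].
In Python, from plant import arm, viewer, nets gives the robot as it stands.
- The arm moves only by the shell command python3 -m inch 'ROWS' [FORCE]. ROWS is JSON, a list of rows, each a list of 3 entries, a list of its own where there are three numbers: the turn, a rotation vector about the tool's x, y, z in degrees, then the shift along the tool's x, y, z in mm, then the finger opening in mm, from 0 to 85.4. In form: [[[ax, ay, az], [x, y, z], fingers], ...]. A call has exactly 10 rows; each row shifts and turns the commanded pose from where the row before left it, along the tool's axes as they then stand; what a row does not reach is not made up. A row lasts 1/8 s, in which the tool goes at most 62.5 mm and 10.7 degrees, less where a joint would pass 70% of its speed; a pose out of reach is approached as far as the arm can. A call with a gripper value outside its range is refused whole. The fingers move at their own pace and stop on an object; FORCE is the grip in N (left out, the last holds). Time passes only in rows, so rows that do not move let the fingers close, or fill a call up. It gives the time, the measured TCP pose, the force, the opening and the grip force at its end, in the units of the state.
- arm.sense(): the state, without advancing time (a new reading comes with each control period).
- viewer.snapshot(name): name is "scene" or "side" or "wrist"; returns a dict with "image" (480x640x3 uint8, red, green, blue), "fx", "fy", "cx", "cy" (pixels), "R" (3x3) and "t" (3): a world point X has camera coordinates R X + t; the wrist camera has in their place "T_tool_cam" (4x4, takes a point from camera to tool coordinates, whose origin is the TCP and whose axes are the flange's). Camera axes: x right, y down, z forward; pixel columns grow to the right and rows downward; lengths in m; the calibration is good to about 2 mm. A picture is of the moment at which its call begins: read the wrist's pose just before it. There is no depth.
- arm.close_job(): hands the job in; it is judged then, once.
Trained networks look in a picture, given as the dict that the camera call returned (one of the last four; its "shot" number tells which), for a name from the list of things; names that differ only in an ending like _2 or _b are one class to them, and where a whole thing is asked for, a point or a joint stands for the part that bears it (a point fixed in the world has none). Each returns a list of dicts, best first, with "confidence" (0 to 1); they miss things now and then, are a little off and sometimes report something else, mostly with a low value. They report only what shows in the picture. A call takes as long as a camera call.
- nets.search_frame(picture, target): "at" ([row, column] in pixels, amid what is visible of it).
- nets.cut_out(picture, target): "region" (480x640 bool, what is visible of it) and "at" ([row, column] in pixels, amid what is visible of it).
- nets.pinpoint(picture, target): "at" ([row, column] in pixels: a listed point, or the origin of a listed thing).
The state is a dict: "time": time; "qpos": joint angles; "qvel": joint speeds; "joint_efforts": joint torques, N m; "ee_pos": TCP position; "tcp_rot": TCP orientation; "contact_force": force on the tool from outside, world axes, zero at the start; "moment": the same for the moment, N m; "finger_gap": opening from 0.0 (shut) to 1.0 (fully open); "gripper_force": force on a finger pad.
Only numpy, scipy, OpenCV 4.12 (cv2) and the standard library are available. Lean on these libraries where they do the work, as an engineer would, in place of code of your own. Each camera call takes 0.05 s, during which the arm holds its last target. There are 200 camera calls.

## Working session

There is one attempt and no reset: what is moved stays moved. The work goes in short steps, Python scripts to look and compute and a shell command to move; the robot and the scene stay as the last step left them, time stands still between calls to the robot, and variables do not carry over. Pictures are saved under pics/ and viewed, at most 17 in all, crops included, and the job is handed in when it is done.

```bash
ls; mkdir -p pics; cat > h.py <<'E'
import numpy as np, cv2
from plant import arm, viewer, nets
from scipy.spatial.transform import Rotation as Rn
def snap(name):
    s=arm.sense(); p=viewer.snapshot(name)
    K=np.array([[p['fx'],0,p['cx']],[0,p['fy'],p['cy']],[0,0,1]])
    if name=='wrist':
        T=np.eye(4);T[:3,:3]=Rn.from_quat(s['tcp_rot']).as_matrix();T[:3,3]=s['ee_pos']
        C=T@np.array(p['T_tool_cam']);R=C[:3,:3].T;t=-R@C[:3,3]
    else: R=np.array(p['R']);t=np.array(p['t'])
    return p,K,R,t
def ray(at,K,R,t):
    d=R.T@np.linalg.inv(K)@np.array([at[1],at[0],1.]);return -R.T@t,d/np.linalg.norm(d)
def atz(at,c,z):
    o,d=ray(at,*c);return o+d*(z-o[2])/d[2]
def tri(obs):
    A=np.zeros((3,3));b=np.zeros(3);P=[]
    for at,c in obs:
        o,d=ray(at,*c);M=np.eye(3)-np.outer(d,d);A+=M;b+=M@o;P.append((M,o))
    x=np.linalg.solve(A,b);return x,[np.linalg.norm(M@(x-o)) for M,o in P]
def save(p,n): cv2.imwrite(f'pics/{n}.png',p['image'][:,:,::-1])
E
python3 - <<'E'
from h import *
s=arm.sense();print(s)
V={}
for n in ('scene','side','wrist'):
    p,*c=snap(n);V[n]=c;save(p,n+'0')
    print(n,'cam',(-c[1].T@c[2]).round(3))
    for o in ('seat','guide_c','cutter_c','spacer_c','collar_c','tape','offcut','sander'):
        for r in nets.pinpoint(p,o)[:2]:
            print(n,o,np.round(r['at'],1),round(r['confidence'],2),atz(r['at'],c,0.036).round(4))
E
```

```text
pics
{'time': 0.0, 'qpos': array([-1.27920717,  0.68999667, -0.19449199,  1.56634845,  0.15727222,
        0.90247771, -0.21510954]), 'qvel': array([ 0.00113495,  0.00239717, -0.00028525,  0.0005694 , -0.00023004,
       -0.00039203,  0.00070795]), 'joint_efforts': array([-1.48183044e-04, -5.39596474e+01, -1.26644857e+00, -1.58555692e+01,
        9.20071208e-03,  9.37296369e-03,  1.27312808e-05]), 'ee_pos': array([0.15922768, 0.60370825, 0.23047438]), 'tcp_rot': array([ 1.28517493e-01,  9.91706814e-01, -9.19768951e-04, -5.75793742e-05]), 'contact_force': array([-0.08975992, -0.65351473,  0.17603423]), 'moment': array([-0.02566475, -0.01930411, -0.01520038]), 'gripper_force': 0.0, 'finger_gap': 0.9983438038487771}
scene cam [ 0.069 -0.48   0.591]
scene seat [250.8 236.9] 0.94 [0.4577 0.1784 0.036 ]
scene seat [259.5 360.6] 0.55 [ 0.6128 -0.0223  0.036 ]
scene guide_c [238.1 307.7] 0.91 [0.5898 0.1068 0.036 ]
scene cutter_c [283.3 308.1] 0.72 [ 4.91e-01 -2.00e-04  3.60e-02]
scene spacer_c [312.9 392.3] 0.83 [ 0.5394 -0.1595  0.036 ]
scene collar_c [218.6 256.6] 0.75 [0.5613 0.2463 0.036 ]
scene collar_c [314.3 393.3] 0.72 [ 0.538  -0.1628  0.036 ]
scene tape [266.6 391.6] 0.91 [ 0.6379 -0.08    0.036 ]
scene offcut [258.6 361.5] 0.9 [ 0.6162 -0.0217  0.036 ]
scene sander [284.9 432. ] 0.82 [ 0.6473 -0.1662  0.036 ]
side cam [ 0.142 -0.572  0.49 ]
side seat [241.3 262. ] 0.58 [0.4698 0.1952 0.036 ]
side guide_c [240.7 335.2] 0.83 [0.5914 0.1146 0.036 ]
side cutter_c [281.4 323.4] 0.69 [0.4949 0.0056 0.036 ]
side spacer_c [322.6 405.4] 0.6 [ 0.5379 -0.1574  0.036 ]
side collar_c [217.8 289.4] 0.75 [0.566  0.2576 0.036 ]
side tape [278.3 423.3] 0.62 [ 0.6426 -0.0832  0.036 ]
side offcut [260.2 388.4] 0.84 [ 0.6311 -0.0027  0.036 ]
side sander [297.7 464.5] 0.61 [ 0.6584 -0.1623  0.036 ]
wrist cam [0.091 0.622 0.374]
```

View pics/scene0.png

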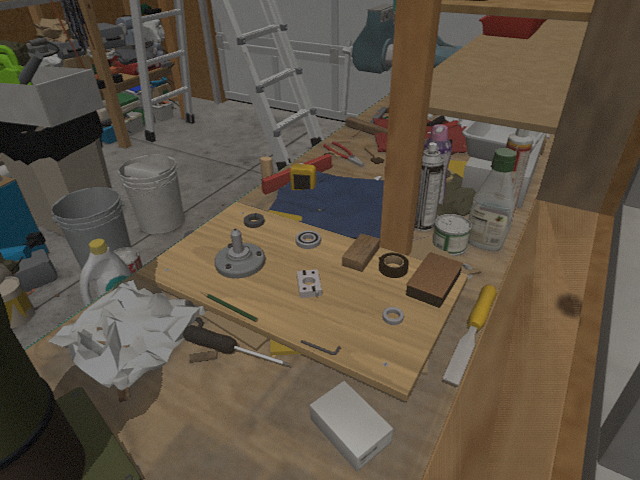

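View pics/side0.png

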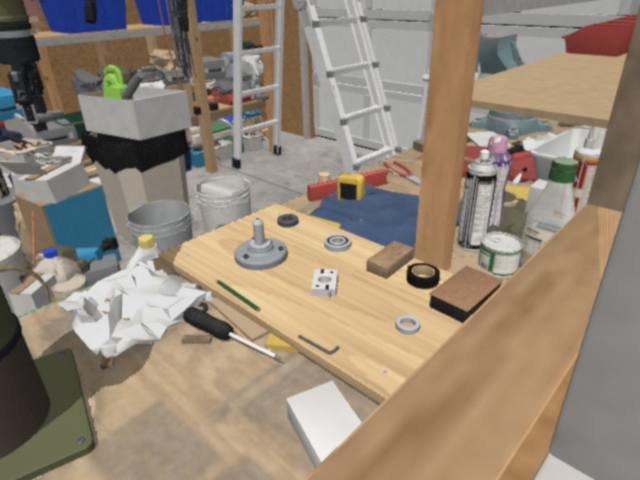

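```bash
python3 - <<'E'
from h import *
p,*c=snap('wrist'); print(np.array(p['T_tool_cam']).round(4), p['fx'],p['cx'],p['cy'])
print(Rn.from_quat(arm.sense()['tcp_rot']).as_matrix().round(3))
E
```

```text
[[ 7.000e-04 -9.600e-01 -2.801e-01  7.030e-02]
 [ 1.000e+00  4.000e-04  1.100e-03 -3.000e-04]
 [-9.000e-04 -2.801e-01  9.600e-01 -1.428e-01]
 [ 0.000e+00  0.000e+00  0.000e+00  1.000e+00]] 348.1029294692984 315.8064500811409 243.6707221458429
[[-0.967  0.255 -0.   ]
 [ 0.255  0.967  0.   ]
 [ 0.     0.    -1.   ]]
```

The scene picture shows the stand at pixel column 240, row 260. The guide ring is at (308,240), the cutter at (309,283), the spacer at (393,316) and the collar at (254,220). The tape, offcut and sander are on the right, with the post behind the tape. The side view agrees. Next I move the wrist camera over the board.

```bash
python3 -m inch '[[[0,0,0],[-46,-41.5,-5],85],[[0,0,0],[-46,-41.5,-5],85],[[0,0,0],[-46,-41.5,-5],85],[[0,0,0],[-46,-41.5,-5],85],[[0,0,0],[-46,-41.5,-5],85],[[0,0,0],[-46,-41.5,-5],85],[[0,0,0],[-46,-41.5,-5],85],[[0,0,0],[-46,-41.5,-5],85],[[0,0,0],[-46,-41.5,-5],85],[[0,0,-7.3],[0,0,0],85]]' 30
cat > look.py <<'E'
from h import *
import sys
obs={}
N=('seat','guide_c','cutter_c','spacer_c','collar_c','tape','offcut','sander')
def look(tag,names=N):
    s=arm.sense();print(tag,s['ee_pos'].round(4),Rn.from_quat(s['tcp_rot']).as_euler('zyx',True).round(1))
    p,*c=snap('wrist');save(p,tag)
    for o in names:
        for r in nets.pinpoint(p,o)[:2]:
            print(o,np.round(r['at'],1),round(r['confidence'],2),atz(r['at'],c,0.036).round(4),atz(r['at'],c,0.06).round(4))
    return p,c
if __name__=='__main__': look(sys.argv[1])
E
python3 look.py w1
```

```text
time: 2.65
ee_pos: [0.4675, 0.1319, 0.2766]
tcp_rot: [0.069, 0.998, -0.001, 0.001]
contact_force: [-0.7, 1.8, -0.2]
finger_gap: 0.994
gripper_force: 0.0
w1 [0.4675 0.1319 0.2766] [-1.721e+02  1.000e-01  1.799e+02]
seat [189.2 333.8] 0.81 [0.4503 0.1537 0.036 ] [0.447  0.1529 0.06  ]
guide_c [308.8 308.5] 0.78 [0.5898 0.1055 0.036 ] [0.5778 0.1077 0.06  ]
cutter_c [247.1 204. ] 0.78 [ 0.4958 -0.0025  0.036 ] [0.4897 0.0065 0.06  ]
cutter_c [301.3  81.5] 0.64 [ 0.5425 -0.1647  0.036 ] [ 0.5335 -0.1455  0.06  ]
spacer_c [296.5  81.9] 0.68 [ 0.5365 -0.1622  0.036 ] [ 0.5278 -0.1432  0.06  ]
collar_c [270.4 425. ] 0.69 [0.5592 0.2481 0.036 ] [0.5491 0.2414 0.06  ]
offcut [343.1 224.7] 0.93 [ 0.6225 -0.0054  0.036 ] [0.6084 0.0038 0.06  ]
sander [378.5 113.1] 0.62 [ 0.654  -0.1599  0.036 ] [ 0.6379 -0.141   0.06  ]
```

View pics/w1.png

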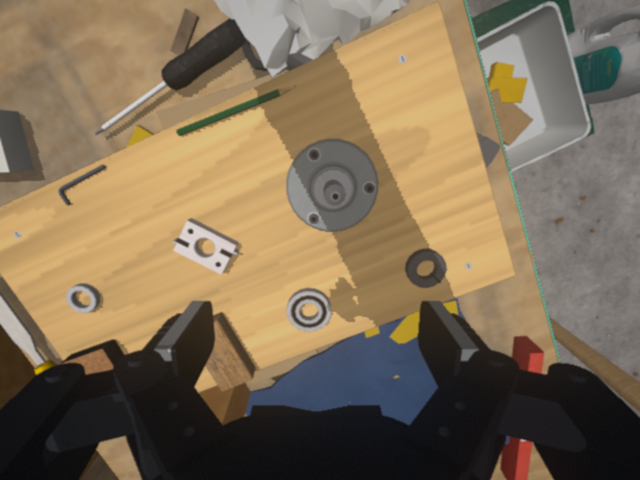

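```bash
cat > meas.py <<'E'
# ellipse/outline measurements through cut_out, in world at top-face height
from h import *
def outline(p,c,name,ztop):
    r=nets.cut_out(p,name)
    if not r: return None
    r=r[0];m=r['region'].astype(np.uint8)
    cn=max(cv2.findContours(m,cv2.RETR_EXTERNAL,cv2.CHAIN_APPROX_NONE)[0],key=cv2.contourArea)[:,0]
    P=np.array([atz((v,u),c,ztop)[:2] for u,v in cn],np.float32)
    (x,y),(w,h),a=cv2.minAreaRect(P)
    return r['confidence'],np.round([x,y,w,h,a],4)
E
python3 - <<'E'
from meas import *
V=[snap('wrist'),snap('scene'),snap('side')]
for o in ('seat','guide_c','cutter_c','spacer_c','collar_c'):
    ob=[]
    for p,*c in V:
        r=nets.pinpoint(p,o)
        if o=='seat': r=[q for q in r if abs(atz(q['at'],c,.06)[1]-.16)<.06]
        if r: ob.append((r[0]['at'],c))
    x,e=tri(ob);print(o,x.round(4),np.round(e,4))
p,*c=V[0]
for o,z in (('guide_c',.042),('cutter_c',.044),('spacer_c',.04),('collar_c',.042),('tape',.049),('offcut',.054),('sander',.058)):
    print(o,outline(p,c,o,z))
E
```

```text
seat [0.4444 0.1542 0.0598] [0.0028 0.0085 0.0062]
guide_c [0.588  0.1036 0.041 ] [0.0006 0.0032 0.0028]
cutter_c [0.4938 0.006  0.0348] [0.0044 0.0044 0.0011]
spacer_c [ 0.538  -0.1612  0.0356] [0.0026 0.0052 0.0031]
collar_c [0.5538 0.2486 0.042 ] [0.0044 0.0054 0.0034]
guide_c (0.66, array([5.87100e-01, 1.05800e-01, 5.30000e-02, 5.70000e-02, 8.25992e+01]))
cutter_c (0.59, array([4.92300e-01, 1.60000e-03, 6.87000e-02, 4.56000e-02, 5.33099e+01]))
spacer_c None
collar_c None
tape None
offcut (0.87, array([ 6.24300e-01, -4.40000e-03,  9.61000e-02,  5.54000e-02,
        1.57065e+01]))
sander (0.6, array([ 0.61  , -0.1572,  0.0356,  0.0749, 12.6337]))
```

```bash
cat > to.py <<'E'
# target world pose -> remaining tool-frame shift (mm)
from h import *
import sys
def to(x,y,z):
    s=arm.sense();R=Rn.from_quat(s['tcp_rot']).as_matrix()
    r=Rn.from_quat(s['tcp_rot'])
    print('ee',s['ee_pos'].round(4),'tool y yaw',np.degrees(np.arctan2(R[1,1],R[0,1])).round(1),'tilt',np.degrees(R[:2,2]).round(2),'F',s['contact_force'].round(1),'shift mm',(R.T@(np.array([x,y,z])-s['ee_pos'])*1e3).round(1))
if __name__=='__main__': to(*map(float,sys.argv[1:4]))
E
python3 -m inch '[[[0,0,0],[-31,-2.5,34],68],[[0,0,0],[-31,-2.5,34],68],[[0,0,0],[-31,-2.5,34],68],[[0,0,0],[-31,-2.5,35],68],[[0,0,0],[0,0,0],68],[[0,0,0],[0,0,0],68],[[0,0,0],[0,0,0],68],[[0,0,0],[0,0,0],68],[[0,0,0],[0,0,0],68],[[0,0,0],[0,0,0],68]]'
cat > close.py <<'E'
from meas import *
import sys
from to import to
n,ztop,zc=sys.argv[1],float(sys.argv[2]),float(sys.argv[3])
p,*c=snap('wrist');save(p,sys.argv[4])
r=nets.pinpoint(p,n)
q=[atz(i['at'],c,zc).round(4) for i in r];print(r[:2],q[:2]);print(outline(p,c,n,ztop))
s,*cs=snap('scene');r2=nets.pinpoint(s,n)
if r and r2: print('tri',tri([(r[0]['at'],c),(r2[0]['at'],cs)]))
if q: to(q[0][0],q[0][1],zc)
E
python3 close.py guide_c .042 .036 g1
```

```text
time: 5.6
ee_pos: [0.5861, 0.1117, 0.1396]
tcp_rot: [0.065, 0.998, 0.0, 0.0]
contact_force: [-0.7, 0.3, -0.4]
finger_gap: 0.797
gripper_force: 0.0
[{'at': [251.0, 306.3], 'confidence': 0.69}] [array([0.5924, 0.1037, 0.036 ])]
(0.94, array([5.89100e-01, 1.05500e-01, 5.29000e-02, 5.47000e-02, 5.82622e+01]))
tri (array([0.58777015, 0.10613237, 0.03549791]), [np.float64(0.0051463358192878035), np.float64(0.005146335819287941)])
ee [0.5861 0.1116 0.1393] tool y yaw 82.5 tilt [-0.  0.] F [-0.2  0.4  0.1] shift mm [ -7.3  -7.1 103.3]
```

View pics/g1.png

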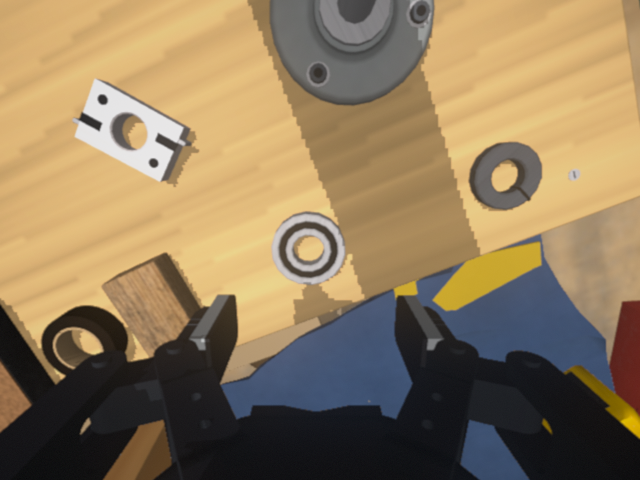

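The picture shows the bearing ring at pixel (308,248), clear between the fingers. The offcut is at lower left and the collar at (506,175) with its slit toward lower right. I descend now.

```bash
python3 -m inch '[[[0,0,0],[-2,-3,25],68],[[0,0,0],[-2,-3,25],68],[[0,0,0],[0,0,25],68],[[0,0,0],[0,0,20],68],[[0,0,0],[0,0,5],68],[[0,0,0],[0,0,3],68],[[0,0,0],[0,0,2],68],[[0,0,0],[0,0,1],68],[[0,0,0],[0,0,0],68],[[0,0,0],[0,0,0],68]]'; python3 close.py guide_c .042 .036 g2
```

```text
time: 7.1
ee_pos: [0.5894, 0.1052, 0.0335]
tcp_rot: [0.065, 0.998, 0.0, 0.0]
contact_force: [0.0, 0.5, -0.0]
finger_gap: 0.797
gripper_force: 0.0
[] []
(0.87, array([5.88600e-01, 1.05900e-01, 5.33000e-02, 5.64000e-02, 6.24136e+01]))
```

```bash
python3 -m inch '[[[0,0,0],[0,0,0],60],[[0,0,0],[0,0,0],56],[[0,0,0],[0,0,0],50],[[0,0,0],[0,0,0],40],[[0,0,0],[0,0,0],40],[[0,0,0],[0,0,0],40],[[0,0,0],[0,0,0],40],[[0,0,0],[0,0,-2],40],[[0,0,0],[0,0,0],40],[[0,0,0],[0,0,0],40]]' 45; python3 - <<'E'
from h import *
s=arm.sense();print(s['ee_pos'],s['finger_gap'],s['gripper_force'])
p,*c=snap('wrist');cv2.imwrite('pics/g3.png',p['image'][:,:,::-1])
E
```

```text
time: 8.6
ee_pos: [0.5891, 0.1051, 0.035]
tcp_rot: [0.065, 0.998, 0.0, -0.0]
contact_force: [-0.3, -0.2, -0.4]
finger_gap: 0.594
gripper_force: 46.9
[0.58914171 0.10513533 0.03502788] 0.5935027799452732 46.87026614905335
```

View pics/g3.png

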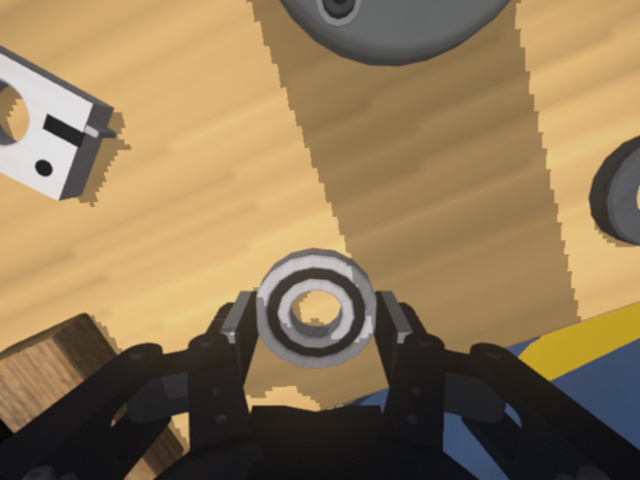

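The ring sits between the fingers at pixel (317,308), with grip force 47 N. I lift it and check.

```bash
python3 -m inch '[[[0,0,0],[0,0,-4],40],[[0,0,0],[0,0,-10],40],[[0,0,0],[0,0,-15],40],[[0,0,0],[0,0,-20],40],[[0,0,0],[0,0,-20],40],[[0,0,0],[0,0,-20],40],[[0,0,0],[0,0,-15],40],[[0,0,0],[0,0,-10],40],[[0,0,0],[0,0,-4],40],[[0,0,0],[0,0,0],40]]'; cat > held.py <<'E'
# where the held part sits in the tool frame: outline at tool height zt (mm), and the spindle nose in world
from meas import *
import sys
def held(n,D):
    p,K,R,t=snap('wrist');r=nets.cut_out(p,n)
    T=np.array(p['T_tool_cam']);o=T[:3,3]
    for q in r[:2]:
        m=q['region'].astype(np.uint8);cn=max(cv2.findContours(m,cv2.RETR_EXTERNAL,cv2.CHAIN_APPROX_NONE)[0],key=cv2.contourArea)[:,0]
        u=cn[cn[:,1]<np.percentile(cn[:,1],50)] # far-from-gripper half: clear top edge
        print(n,q['confidence'],'bbox',cn.min(0),cn.max(0))
        for zt in (-12,-8,-4,0):
            d=(T[:3,:3]@np.linalg.inv(K)@np.c_[u+.0,np.ones(len(u))].T).T
            P=(o+d*((zt*1e-3-o[2])/d[:,2])[:,None])[:,:2]*1e3
            A=np.c_[2*P,np.ones(len(P))];s=np.linalg.lstsq(A,(P**2).sum(1),rcond=None)[0]
            print(zt,'centre',s[:2].round(2),'D',(2*np.sqrt(s[2]+s[:2]@s[:2])).round(2))
    return p,(K,R,t)
if __name__=='__main__':
    p,c=held(sys.argv[1],0);save(p,sys.argv[2])
    for i in nets.pinpoint(p,'seat')[:1]: print('seat',i,atz(i['at'],c,.06).round(4))
E
python3 held.py guide_c g4; python3 to.py .4444 .1542 .15
```

```text
time: 9.9
ee_pos: [0.5891, 0.1051, 0.1532]
tcp_rot: [0.065, 0.998, -0.0, -0.0]
contact_force: [0.4, -0.6, -1.0]
finger_gap: 0.591
gripper_force: 47.0
guide_c 0.66 bbox [256 248] [375 368]
-12 centre [ 5.84 -0.37] D 48.67
-8 centre [ 3.87 -0.37] D 50.16
-4 centre [ 1.9  -0.37] D 51.65
0 centre [-0.07 -0.37] D 53.13
guide_c 0.31 bbox [121 243] [217 351]
-12 centre [ 14.85 -60.91] D 31.3
-8 centre [ 13.15 -62.76] D 32.26
-4 centre [ 11.46 -64.61] D 33.21
0 centre [  9.76 -66.47] D 34.17
seat {'at': [4.2, 365.6], 'confidence': 0.85} [0.4459 0.1532 0.06  ]
ee [0.5888 0.105  0.1526] tool y yaw 82.5 tilt [-0.07 -0.01] F [ 0.3  0.2 -1.5] shift mm [149.6  30.    2.8]
```

View pics/g4.png

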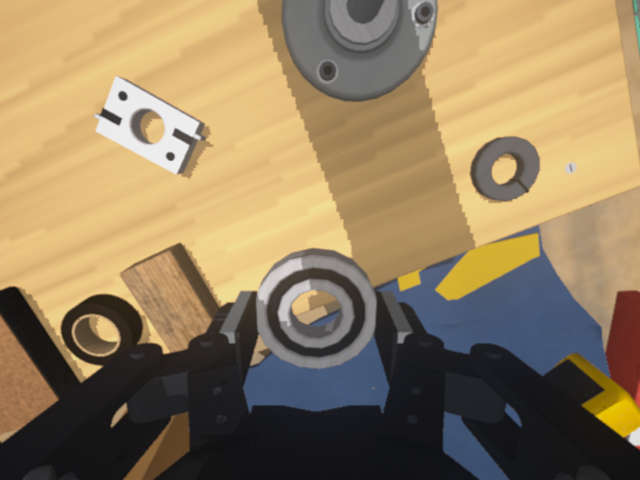

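The ring hangs level at pixel (317,308), with the spindle at the top edge at (363,5). I stop with the camera over the spindle and measure it.

```bash
python3 -m inch '[[[0,0,0],[5,2,0],40],[[0,0,0],[15,5,0],40],[[0,0,0],[20,7,0],40],[[0,0,0],[20,7,0],40],[[0,0,0],[15,5,0],40],[[0,0,0],[10,3,0],40],[[0,0,0],[5,1,0],40],[[0,0,0],[0,0,0],40],[[0,0,0],[0,0,0],40],[[0,0,0],[0,0,0],40]]'; cat > spin.py <<'E'
from h import *
import sys
p,*c=snap('wrist');save(p,sys.argv[1]);s=arm.sense();print(s['ee_pos'].round(4))
for i in nets.pinpoint(p,'seat')[:2]: print('seat',np.round(i['at'],1),round(i['confidence'],2),atz(i['at'],c,.06).round(4))
K,R,t=c
pr=lambda X:(lambda v:(v[:2]/v[2])[::-1].round(1))(K@(R@np.array(X)+t))
for z in (.046,.06,.11): print(z,'proj rc of (.4450,.1535)',pr((.445,.1535,z)))
E
python3 spin.py s1; python3 held.py guide_c s1b; python3 -c "
import cv2;i=cv2.imread('pics/s1.png');cv2.imwrite('pics/s1c.png',cv2.resize(i[60:360,200:500],None,fx=2,fy=2,interpolation=cv2.INTER_CUBIC))"
```

```text
time: 11.3
ee_pos: [0.5044, 0.1463, 0.1533]
tcp_rot: [0.066, 0.998, 0.0, 0.0]
contact_force: [0.2, 0.7, -0.6]
finger_gap: 0.599
gripper_force: 47.0
[0.5043 0.1464 0.1532]
seat [161.3 311.8] 0.6 [0.4465 0.1512 0.06  ]
0.046 proj rc of (.4450,.1535) [157.6 315. ]
0.06 proj rc of (.4450,.1535) [158.5 315. ]
0.11 proj rc of (.4450,.1535) [162.9 314.9]
guide_c 0.87 bbox [255 248] [375 367]
-12 centre [ 5.71 -0.34] D 48.53
-8 centre [ 3.73 -0.34] D 50.02
-4 centre [ 1.76 -0.34] D 51.5
0 centre [-0.22 -0.34] D 52.98
seat {'at': [159.2, 314.5], 'confidence': 0.62} [0.4452 0.1532 0.06  ]
```

View pics/s1c.png

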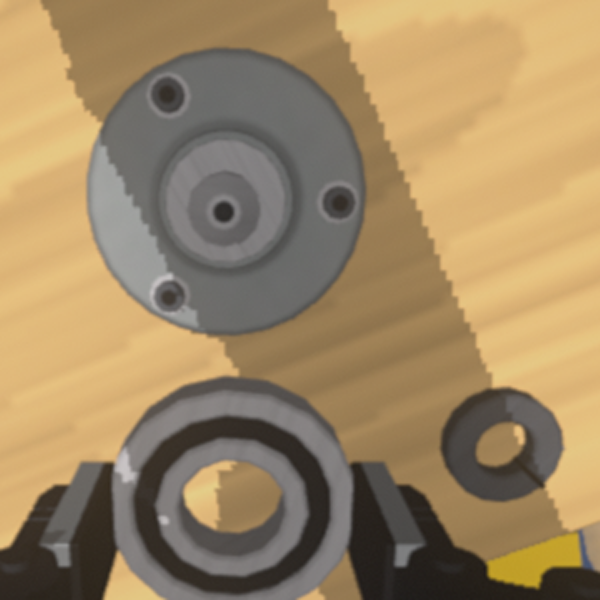

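```bash
cat > rel.py <<'E'
# tool-frame position (mm) of pixels at world height; fit of held ring from near (top-edge) and far arcs
from h import *
import sys
def toolat(p,s,at,z):
    T=np.array(p['T_tool_cam']);K=np.array([[p['fx'],0,p['cx']],[0,p['fy'],p['cy']],[0,0,1]])
    d=T[:3,:3]@np.linalg.inv(K)@np.array([at[1],at[0],1.]);o=T[:3,3];zt=s['ee_pos'][2]-z
    return ((o+d*(zt-o[2])/d[2])*1e3)[:2].round(2)
def ring(p,s,name,D,h,ztop):
    q=nets.cut_out(p,name)[0];m=q['region'].astype(np.uint8)
    cn=max(cv2.findContours(m,cv2.RETR_EXTERNAL,cv2.CHAIN_APPROX_NONE)[0],key=cv2.contourArea)[:,0]
    mid=cn[:,1].mean();w=np.ptp(cn[:,0])
    for nm,sel,z in (('top-edge',cn[cn[:,1]>mid+.2*w],ztop),('bottom-edge',cn[cn[:,1]<mid-.2*w],ztop-h)):
        P=np.array([toolat(p,s,(v,u),z) for u,v in sel])
        from scipy.optimize import least_squares
        f=least_squares(lambda x:np.hypot(*(P-x[:2]).T)-D/2-.3*0,[0,0],loss='soft_l1').x
        print(name,nm,'tool centre',f.round(2))
E
python3 - <<'E'
from rel import *
s=arm.sense();p=viewer.snapshot('wrist')
for at,z in (((165.5,311.5),.11),((160,313.5),.06),((155.5,313),.046)): print(toolat(p,s,at,z))
ring(p,s,'guide_c',54,.012,s['ee_pos'][2]+.0085)
E
```

```text
[58.55 -2.44]
[58.95 -1.67]
[61.32 -2.09]
guide_c top-edge tool centre [ 0.25 -0.37]
guide_c bottom-edge tool centre [-1.25 -0.26]
```

```bash
python3 -m inch '[[[0,0,0],[5,0,0],40],[[0,0,0],[15,-1,0],40],[[0,0,0],[20,-0.7,0],40],[[0,0,0],[14,0,0],40],[[0,0,0],[5.3,0,0],40],[[0,0,0],[0,0,10],40],[[0,0,0],[0,0,10],40],[[0,0,0],[0,0,8],40],[[0,0,0],[0,0,4],40],[[0,0,0],[0,0,0],40]]'; python3 - <<'E'
from h import *
print(arm.sense()['ee_pos'])
w,*_=snap('wrist');s,*_=snap('scene');d,*_=snap('side')
a=cv2.resize(w['image'][220:400,220:420],(400,360),interpolation=2);b=cv2.resize(s['image'][200:300,190:290],(400,400),interpolation=2)[:360];c=0
cv2.imwrite('pics/m1.png',np.hstack([a,b])[:,:,::-1])
E
```

```text
time: 12.9
ee_pos: [0.4448, 0.1526, 0.1209]
tcp_rot: [0.065, 0.998, -0.0, -0.0]
contact_force: [-0.7, -0.3, -1.2]
finger_gap: 0.595
gripper_force: 47.0
[0.4448152  0.15255796 0.12087109]
```

View pics/m1.png

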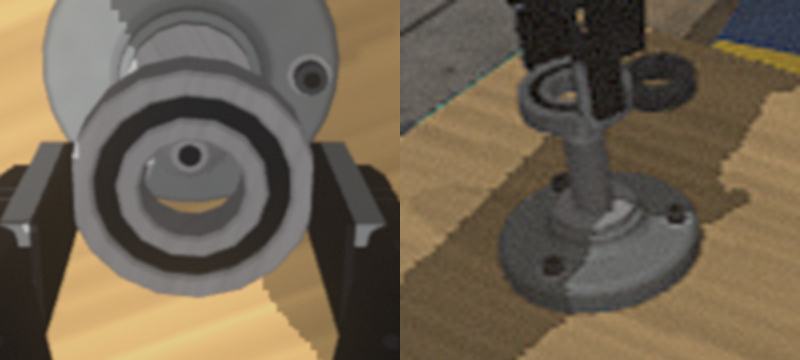

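The nose shows through the bore at pixel (315,298) and is centred across the fingers. I check it numerically.

```bash
python3 - <<'E'
from rel import *
s=arm.sense();p=viewer.snapshot('wrist')
print(toolat(p,s,(298,315),.11),'bore low edge',toolat(p,s,(326,316),s['ee_pos'][2]-.0035))
ring(p,s,'guide_c',54,.012,s['ee_pos'][2]+.0085)
E
```

```text
[-2.11 -0.56] bore low edge [-12.74  -0.08]
guide_c top-edge tool centre [ 0.55 -0.2 ]
guide_c bottom-edge tool centre [-1.86 -0.33]
```

```bash
python3 -m inch '[[[0,0,0],[-1,-0.3,3],40],[[0,0,0],[0,0,4],40],[[0,0,0],[0,0,4],40],[[0,0,0],[0,0,4],40],[[0,0,0],[0,0,4],40],[[0,0,0],[0,0,4],40],[[0,0,0],[0,0,4],40],[[0,0,0],[0,0,3],40],[[0,0,0],[0,0,0],40],[[0,0,0],[0,0,0],40]]'
```

```text
time: 14.4
ee_pos: [0.4459, 0.1523, 0.0914]
tcp_rot: [0.065, 0.998, 0.0, 0.0]
contact_force: [0.2, -0.1, -0.4]
finger_gap: 0.591
gripper_force: 47.0
```

```bash
python3 -m inch '[[[0,0,0],[0,0,5],40],[[0,0,0],[0,0,6],40],[[0,0,0],[0,0,6],40],[[0,0,0],[0,0,5],40],[[0,0,0],[0,0,3],40],[[0,0,0],[0,0,2],40],[[0,0,0],[0,0,0.5],40],[[0,0,0],[0,0,0.5],40],[[0,0,0],[0,0,0],40],[[0,0,0],[0,0,0],40]]'
```

```text
time: 15.65
ee_pos: [0.4459, 0.1522, 0.0636]
tcp_rot: [0.065, 0.998, 0.0, 0.0]
contact_force: [-0.4, 0.1, 6.0]
finger_gap: 0.591
gripper_force: 47.7
```

```bash
python3 -m inch '[[[0,0,0],[0,0,0],60],[[0,0,0],[0,0,0],70],[[0,0,0],[0,0,0],70],[[0,0,0],[0,0,-5],70],[[0,0,0],[0,0,-20],70],[[0,0,0],[0,0,-40],70],[[0,0,0],[0,0,-40],70],[[0,0,0],[-20,-45,0],70],[[0,0,0],[-20,-45,0],70],[[0,0,0],[-20,-45,0],70]]'; python3 close.py cutter_c .044 .037 c1; python3 -c "
from h import *
p,*c=snap('scene')
print(nets.pinpoint(p,'guide_c')[:2])
cv2.imwrite('pics/m2.png',cv2.resize(np.vstack([p['image'][200:300,190:290]]),(300,300),interpolation=2)[:,:,::-1])
a=cv2.imread('pics/c1.png');b=cv2.imread('pics/m2.png');a=cv2.resize(a,(480,360));cv2.imwrite('pics/m3.png',np.hstack([a,np.pad(b,((0,60),(0,0),(0,0)))]))"
```

```text
time: 16.9
ee_pos: [0.4881, 0.0091, 0.1688]
tcp_rot: [0.065, 0.998, 0.0, 0.0]
contact_force: [-0.3, -0.1, -0.1]
finger_gap: 0.819
gripper_force: 0.0
[{'at': [238.7, 307.8], 'confidence': 0.71}] [array([0.4929, 0.0018, 0.037 ])]
(0.7, array([4.92200e-01, 5.00000e-04, 6.91000e-02, 4.36000e-02, 5.26289e+01]))
tri (array([0.49275113, 0.00204844, 0.03558637]), [np.float64(0.0006057550330155034), np.float64(0.0006057550330154979)])
ee [0.4876 0.0111 0.1684] tool y yaw 82.5 tilt [0.   0.04] F [-0.8  0.6  0.6] shift mm [ -6.5  -8.6 131.4]
[{'at': [245.9, 235.2], 'confidence': 0.74}]
```

View pics/m3.png

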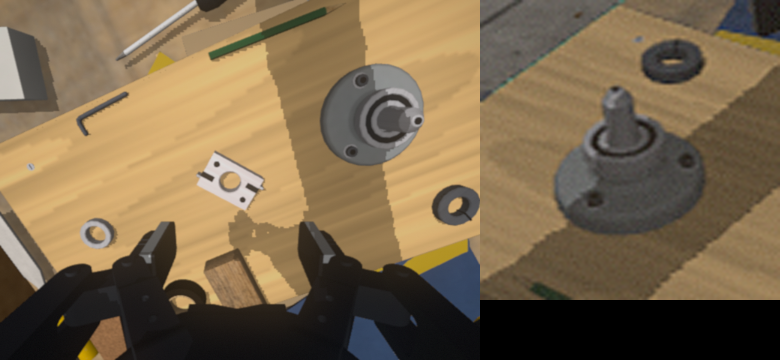

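Guide ring is seated flat, and the cutter is at about (0.4925, 0.0015) with its long axis near 52.6°. I turn the tool and look again from closer.

```bash
python3 -c "
from h import *;print(arm.sense()['qpos'].round(2))"; python3 -m inch '[[[0,0,0],[-6,-8.7,0],62],[[0,0,-10],[0,0,5],62],[[0,0,-10],[0,0,5],62],[[0,0,-10],[0,0,5],62],[[0,0,-10],[0,0,5],62],[[0,0,-10],[0,0,5],62],[[0,0,-10],[0,0,5],62],[[0,0,0],[0,0,0],62],[[0,0,0],[0,0,0],62],[[0,0,0],[0,0,0],62]]'; python3 close.py cutter_c .044 .037 c2;  python3 -c "
from h import *
p,*c=snap('wrist');print(arm.sense()['qpos'].round(2))
cv2.imwrite('pics/c2c.png',cv2.resize(p['image'][130:400,170:470],None,fx=2,fy=2,interpolation=2)[:,:,::-1])"
```

```text
[ 0.05  0.62 -0.26  2.03  0.3   0.52  1.01]
time: 18.5
ee_pos: [0.4928, 0.0012, 0.1385]
tcp_rot: [-0.442, 0.897, -0.0, 0.0]
contact_force: [-0.7, -0.1, 0.3]
finger_gap: 0.724
gripper_force: 0.0
[{'at': [246.1, 314.9], 'confidence': 0.83}] [array([0.4954, 0.0021, 0.037 ])]
(0.69, array([ 4.93400e-01, -7.00000e-04,  6.91000e-02,  4.01000e-02,
        5.32929e+01]))
tri (array([0.49437306, 0.00275425, 0.0378122 ]), [np.float64(0.001182481148477178), np.float64(0.0011824811484771772)])
ee [0.4927 0.0012 0.1384] tool y yaw 142.5 tilt [ 0.01 -0.  ] F [ 0.1  0.2 -0.5] shift mm [ -2.4  -1.6 101.4]
[ 0.22  0.71 -0.52  2.04  0.66  0.56  1.73]
```

View pics/c2c.png

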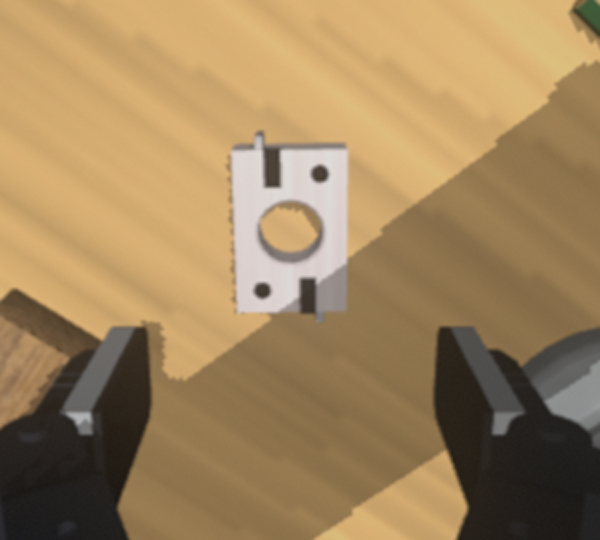

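```bash
python3 -m inch '[[[0,0,0],[-1,-0.5,25],62],[[0,0,0],[0,0,25],62],[[0,0,0],[0,0,25],62],[[0,0,0],[0,0,20],62],[[0,0,0],[0,0,6],62],[[0,0,0],[0,0,2.5],62],[[0,0,0],[0,0,1],62],[[0,0,0],[0,0,0],50],[[0,0,0],[0,0,0],45],[[0,0,0],[0,0,0],40]]' 55;  python3 -m inch '[[[0,0,0],[0,0,0],35],[[0,0,0],[0,0,0],30],[[0,0,0],[0,0,0],25],[[0,0,0],[0,0,0],25],[[0,0,0],[0,0,0],25],[[0,0,0],[0,0,-2],25],[[0,0,0],[0,0,-8],25],[[0,0,0],[0,0,-10],25],[[0,0,0],[0,0,-5],25],[[0,0,0],[0,0,0],25]]' 55; python3 -c "
from h import *
p,*c=snap('wrist')
cv2.imwrite('pics/c3.png',cv2.resize(p['image'][100:430,170:470],None,fx=1.7,fy=1.7,interpolation=2)[:,:,::-1])"
```

```text
time: 20.05
ee_pos: [0.4939, 0.0016, 0.0341]
tcp_rot: [-0.442, 0.897, -0.0, 0.0]
contact_force: [-0.1, 0.1, 2.3]
finger_gap: 0.472
gripper_force: 2.5
time: 21.3
ee_pos: [0.4939, 0.0016, 0.0593]
tcp_rot: [-0.442, 0.897, -0.0, 0.001]
contact_force: [0.1, 0.4, -2.7]
finger_gap: 0.449
gripper_force: 55.5
```

View pics/c3.png

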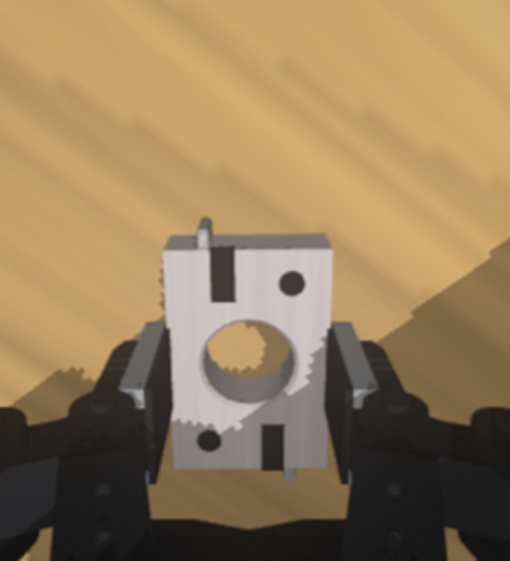

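The cutter is square in the fingers, with its bore at pixel (316,313). I lift it and carry it over the spindle.

```bash
python3 - <<'E'
from rel import *
s=arm.sense();p=viewer.snapshot('wrist');print(toolat(p,s,(312.9,315.9),s['ee_pos'][2]+.0099))
E
python3 -m inch '[[[0,0,0],[0,0,-10],25],[[0,0,0],[0,0,-20],25],[[0,0,0],[0,0,-25],25],[[0,0,0],[0,0,-15],25],[[0,0,0],[0,0,-6],25],[[0,0,0],[-10,14,0],25],[[0,0,0],[-20,28,0],25],[[0,0,0],[-20,28,0],25],[[0,0,0],[-20,28,0],25],[[0,0,0],[-10,16,0],25]]'; python3 -m inch '[[[0,0,0],[-5,8,0],25],[[0,0,0],[-3,4,0],25],[[0,0,0],[-2,3,0],25],[[0,0,0],[0,0,0],25],[[0,0,0],[0,0,0],25],[[0,0,0],[0,0,3],25],[[0,0,0],[0,0,3],25],[[0,0,0],[0,0,0],25],[[0,0,0],[0,0,0],25],[[0,0,0],[0,0,0],25]]'; python3 -c "
from h import *
p,*c=snap('wrist')
cv2.imwrite('pics/c4.png',cv2.resize(p['image'][250:380,230:400],None,fx=4,fy=4,interpolation=2)[:,:,::-1])"
```

```text
[ 1.61 -0.65]
time: 22.65
ee_pos: [0.4509, 0.1367, 0.1345]
tcp_rot: [-0.444, 0.896, 0.001, -0.0]
contact_force: [0.7, 0.7, -1.7]
finger_gap: 0.451
gripper_force: 55.5
time: 23.9
ee_pos: [0.446, 0.1516, 0.1288]
tcp_rot: [-0.443, 0.897, 0.0, 0.0]
contact_force: [-0.5, 0.2, -1.5]
finger_gap: 0.45
gripper_force: 55.5
```

View pics/c4.png

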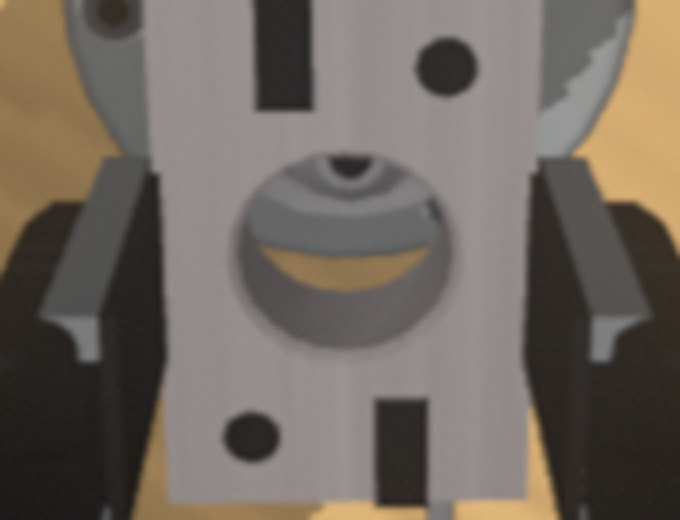

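```bash
python3 - <<'E'
from rel import *
s=arm.sense();p=viewer.snapshot('wrist');z=s['ee_pos'][2];print(s['ee_pos'])
print('nose',toolat(p,s,(290.5,317.2),.11),'bore top c',toolat(p,s,(312.5,315.8),z+.0099),'bore low edge',toolat(p,s,(323,316.3),z-.0041))
E
```

```text
[0.44602442 0.1516009  0.12885006]
nose [-0.89 -0.01] bore top c [ 1.8 -0.7] bore low edge [-10.94  -0.46]
```

```bash
python3 -m inch '[[[0,0,0],[-1.5,0.5,0],25],[[0,0,0],[0,0,8],25],[[0,0,0],[0,0,5],25],[[0,0,0],[0,0,4],25],[[0,0,0],[0,0,4],25],[[0,0,0],[0,0,4],25],[[0,0,0],[0,0,4],25],[[0,0,0],[0,0,2],25],[[0,0,0],[0,0,0],25],[[0,0,0],[0,0,0],25]]'
```

```text
time: 25.25
ee_pos: [0.4466, 0.1531, 0.0979]
tcp_rot: [-0.442, 0.897, 0.0, 0.0]
contact_force: [0.1, -0.6, -1.7]
finger_gap: 0.447
gripper_force: 55.6
```

Threaded with no side force. I lower it to the seat at TCP z ≈ 0.076.

```bash
python3 -m inch '[[[0,0,0],[0,0,4],25],[[0,0,0],[0,0,5],25],[[0,0,0],[0,0,5],25],[[0,0,0],[0,0,3],25],[[0,0,0],[0,0,2],25],[[0,0,0],[0,0,1],25],[[0,0,0],[0,0,0.7],25],[[0,0,0],[0,0,0.5],25],[[0,0,0],[0,0,0],25],[[0,0,0],[0,0,0],25]]'
```

```text
time: 26.5
ee_pos: [0.4465, 0.153, 0.0766]
tcp_rot: [-0.443, 0.897, 0.0, 0.0]
contact_force: [0.4, 0.3, -1.2]
finger_gap: 0.45
gripper_force: 55.6
```

```bash
python3 -m inch '[[[0,0,0],[0,0,0.3],25],[[0,0,0],[0,0,0.3],25],[[0,0,0],[0,0,0.3],25],[[0,0,0],[0,0,0],25],[[0,0,0],[0,0,0],25],[[0,0,0],[0,0,0],25],[[0,0,0],[0,0,0],25],[[0,0,0],[0,0,0],25],[[0,0,0],[0,0,0],25],[[0,0,0],[0,0,0],25]]'
```

```text
time: 27.75
ee_pos: [0.4466, 0.1531, 0.0764]
tcp_rot: [-0.443, 0.897, -0.0, 0.0]
contact_force: [-1.5, -1.3, 7.0]
finger_gap: 0.449
gripper_force: 56.6
```

```bash
python3 -m inch '[[[0,0,0],[0,0,0],45],[[0,0,0],[0,0,0],55],[[0,0,0],[0,0,0],60],[[0,0,0],[0,0,-4],60],[[0,0,0],[0,0,-20],60],[[0,0,0],[0,0,-35],60],[[0,0,0],[0,0,-30],60],[[0,0,0],[16,-22,0],60],[[0,0,0],[32,-44,0],60],[[0,0,0],[32,-44,0],60]]'; python3 -m inch '[[[0,0,10],[32,-44,0],60],[[0,0,10],[16,-51,0],60],[[0,0,10],[12,-43,0],60],[[0,0,10],[0,0,0],60],[[0,0,10],[0,0,0],60],[[0,0,10],[0,0,0],60],[[0,0,0],[0,0,0],60],[[0,0,0],[0,0,0],60],[[0,0,0],[0,0,0],60],[[0,0,0],[0,0,0],60]]'; python3 to.py .538 -.161 .14;python3 close.py spacer_c .040 .035 p1
```

```text
time: 29.0
ee_pos: [0.4856, 0.0215, 0.1651]
tcp_rot: [-0.443, 0.896, -0.0, 0.0]
contact_force: [1.5, 0.3, 0.4]
finger_gap: 0.699
gripper_force: 0.0
time: 30.25
ee_pos: [0.5362, -0.1207, 0.1646]
tcp_rot: [0.065, 0.998, 0.0, -0.0]
contact_force: [-0.3, -0.6, 0.5]
finger_gap: 0.702
gripper_force: 0.0
ee [ 0.5362 -0.1207  0.1646] tool y yaw 82.6 tilt [-0.01  0.01] F [-0.3 -0.6  0.5] shift mm [ -7.  -39.7  24.6]
[{'at': [240.0, 267.6], 'confidence': 0.61}, {'at': [342.2, 377.4], 'confidence': 0.6}] [array([ 0.5372, -0.1604,  0.035 ]), array([ 0.6429, -0.0794,  0.035 ])]
(0.93, array([ 5.36800e-01, -1.61800e-01,  3.47000e-02,  3.71000e-02,
        4.60803e+01]))
tri (array([ 0.53795839, -0.16099565,  0.03589968]), [np.float64(0.0011919265910434254), np.float64(0.0011919265910433248)])
ee [ 0.5363 -0.1206  0.1646] tool y yaw 82.5 tilt [-0.    0.01] F [0.3 0.5 0.1] shift mm [ -6.1 -39.3 129.6]
```

```bash
python3 -m inch '[[[0,0,0],[-3.4,-20,5],58],[[0,0,0],[-3,-20,10],56],[[0,0,0],[0,0,10],56],[[0,0,0],[0,0,0],56],[[0,0,0],[0,0,0],56],[[0,0,0],[0,0,0],56],[[0,0,0],[0,0,0],56],[[0,0,0],[0,0,0],56],[[0,0,0],[0,0,0],56],[[0,0,0],[0,0,0],56]]'; python3 close.py spacer_c .040 .035 p2; python3 - <<'E'
from h import *
p,*c=snap('scene')
a=cv2.resize(p['image'][190:290,190:290],(400,400),interpolation=2);w=cv2.imread('pics/p2.png')[:,:,::-1][80:480,120:520]
cv2.imwrite('pics/m4.png',np.hstack([w,a])[:,:,::-1])
E
```

```text
time: 31.75
ee_pos: [0.5375, -0.1611, 0.1397]
tcp_rot: [0.065, 0.998, 0.0, 0.0]
contact_force: [-0.3, -0.1, -0.6]
finger_gap: 0.654
gripper_force: 0.0
[{'at': [240.3, 314.6], 'confidence': 0.61}] [array([ 0.5367, -0.162 ,  0.035 ])]
(0.76, array([ 5.37300e-01, -1.62200e-01,  3.43000e-02,  3.70000e-02,
        8.25568e+01]))
tri (array([ 0.53769858, -0.16388158,  0.0397126 ]), [np.float64(0.003007607919079606), np.float64(0.0030076079190796824)])
ee [ 0.5374 -0.1612  0.1397] tool y yaw 82.5 tilt [-0.  0.] F [-0.5  0.2  0.5] shift mm [  0.6  -0.9 104.7]
```

View pics/m4.png

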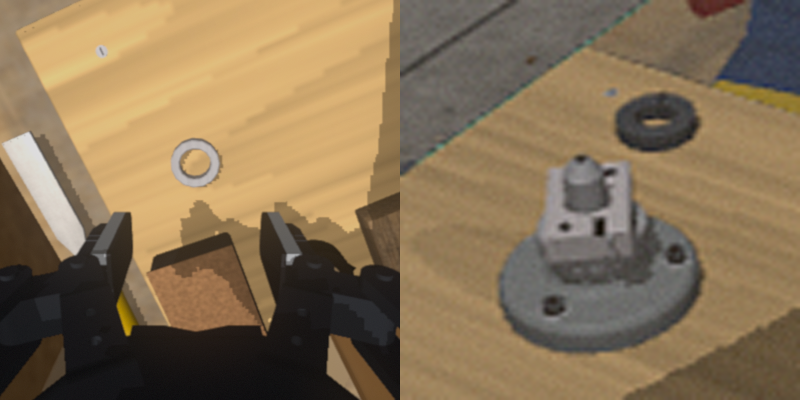

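The cutter block is down on the guide ring, and the spacer is centred between the fingers at (316,243). Now I take the spacer.

```bash
python3 -m inch '[[[0,0,0],[0,-0.5,25],56],[[0,0,0],[0,0,25],56],[[0,0,0],[0,0,25],56],[[0,0,0],[0,0,22],56],[[0,0,0],[0,0,6],56],[[0,0,0],[0,0,2.5],56],[[0,0,0],[0,0,0.7],56],[[0,0,0],[0,0,0],46],[[0,0,0],[0,0,0],40],[[0,0,0],[0,0,0],36]]' 40;  python3 -m inch '[[[0,0,0],[0,0,0],30],[[0,0,0],[0,0,0],25],[[0,0,0],[0,0,0],20],[[0,0,0],[0,0,0],20],[[0,0,0],[0,0,0],20],[[0,0,0],[0,0,-2],20],[[0,0,0],[0,0,-8],20],[[0,0,0],[0,0,-10],20],[[0,0,0],[0,0,-5],20],[[0,0,0],[0,0,0],20]]' 40; python3 to.py .4465 .1525 .14; python3 -c "
from rel import *
s=arm.sense();p=viewer.snapshot('wrist');ring(p,s,'spacer_c',36,.010,s['ee_pos'][2]+.0065)"
```

```text
time: 33.3
ee_pos: [0.5375, -0.1617, 0.0337]
tcp_rot: [0.065, 0.998, 0.0, 0.0]
contact_force: [1.2, -0.0, -0.6]
finger_gap: 0.42
gripper_force: 0.0
time: 34.55
ee_pos: [0.5377, -0.1617, 0.0591]
tcp_rot: [0.065, 0.998, -0.0, 0.001]
contact_force: [0.1, 0.1, -0.8]
finger_gap: 0.386
gripper_force: 39.8
ee [ 0.5377 -0.1617  0.0591] tool y yaw 82.5 tilt [ 0.06 -0.01] F [ 0.1  0.1 -0.8] shift mm [131.2 299.7 -81.1]
spacer_c top-edge tool centre [ 0.77 -0.49]
spacer_c bottom-edge tool centre [-0.83 -0.46]
```

```bash
python3 -m inch '[[[0,0,0],[0,0,-12],20],[[0,0,0],[0,0,-25],20],[[0,0,0],[0,0,-25],20],[[0,0,0],[0,0,-14],20],[[0,0,0],[8,18,-5],20],[[0,0,0],[18,40,0],20],[[0,0,0],[20,46,0],20],[[0,0,0],[20,46,0],20],[[0,0,0],[20,46,0],20],[[0,0,0],[18,40,0],20]]'; python3 -m inch '[[[0,0,0],[14,32,0],20],[[0,0,0],[8,19,0],20],[[0,0,0],[3.5,9,0],20],[[0,0,0],[1.7,3.5,0],20],[[0,0,0],[0,0,0],20],[[0,0,0],[0,0,6],20],[[0,0,0],[0,0,6],20],[[0,0,0],[0,0,3],20],[[0,0,0],[0,0,0],20],[[0,0,0],[0,0,0],20]]'; python3 to.py .4465 .1523 .125; python3 -c "
from h import *
p,*c=snap('wrist')
cv2.imwrite('pics/p4.png',cv2.resize(p['image'][250:380,230:400],None,fx=4,fy=4,interpolation=2)[:,:,::-1])"
```

```text
time: 35.9
ee_pos: [0.4627, 0.089, 0.1391]
tcp_rot: [0.064, 0.998, 0.0, -0.001]
contact_force: [1.0, -0.4, -0.7]
finger_gap: 0.385
gripper_force: 39.8
time: 37.15
ee_pos: [0.4463, 0.1524, 0.1245]
tcp_rot: [0.065, 0.998, 0.0, 0.0]
contact_force: [-0.5, 0.3, -0.1]
finger_gap: 0.385
gripper_force: 39.8
ee [0.4463 0.1524 0.1245] tool y yaw 82.5 tilt [0.01 0.01] F [-0.5  0.3 -0.1] shift mm [-0.3 -0.1 -0.5]
```

View pics/p4.png

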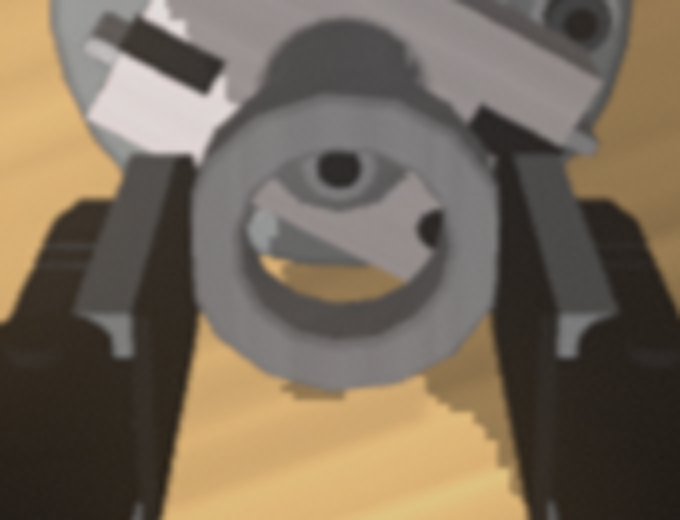

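```bash
python3 -m inch '[[[0,0,0],[0.4,-0.2,4],20],[[0,0,0],[0,0,4],20],[[0,0,0],[0,0,4],20],[[0,0,0],[0,0,4],20],[[0,0,0],[0,0,4],20],[[0,0,0],[0,0,4],20],[[0,0,0],[0,0,3],20],[[0,0,0],[0,0,0],20],[[0,0,0],[0,0,0],20],[[0,0,0],[0,0,0],20]]'
```

```text
time: 38.45
ee_pos: [0.4459, 0.1523, 0.0976]
tcp_rot: [0.065, 0.998, 0.0, 0.0]
contact_force: [-1.1, -0.2, -0.4]
finger_gap: 0.383
gripper_force: 39.8
```

```bash
python3 -m inch '[[[0,0,0],[0,0,3],20],[[0,0,0],[0,0,2],20],[[0,0,0],[0,0,1.5],20],[[0,0,0],[0,0,0.5],20],[[0,0,0],[0,0,0.5],20],[[0,0,0],[0,0,0],20],[[0,0,0],[0,0,0],20],[[0,0,0],[0,0,0],20],[[0,0,0],[0,0,0],20],[[0,0,0],[0,0,0],20]]'
```

```text
time: 39.7
ee_pos: [0.4458, 0.1523, 0.09]
tcp_rot: [0.065, 0.998, 0.0, 0.0]
contact_force: [0.8, 0.6, 0.3]
finger_gap: 0.383
gripper_force: 39.9
```

```bash
python3 -m inch '[[[0,0,0],[0,0,0.3],20],[[0,0,0],[0,0,0.3],20],[[0,0,0],[0,0,0.3],20],[[0,0,0],[0,0,0],20],[[0,0,0],[0,0,0],20],[[0,0,0],[0,0,0],20],[[0,0,0],[0,0,0],20],[[0,0,0],[0,0,0],20],[[0,0,0],[0,0,0],20],[[0,0,0],[0,0,0],20]]'
```

```text
time: 40.95
ee_pos: [0.4458, 0.1523, 0.0899]
tcp_rot: [0.065, 0.998, 0.0, 0.0]
contact_force: [-1.0, -0.1, 10.6]
finger_gap: 0.381
gripper_force: 40.9
```

```bash
python3 -m inch '[[[0,0,0],[0,0,0],42],[[0,0,0],[0,0,0],52],[[0,0,0],[0,0,0],58],[[0,0,0],[0,0,-4],62],[[0,0,0],[0,0,-16],66],[[0,0,0],[0,0,-30],68],[[0,0,0],[0,0,-20],68],[[0,0,0],[-15,17,0],68],[[0,0,0],[-27,30,0],68],[[0,0,0],[-27,30,0],68]]'; python3 -m inch '[[[0,0,0],[-20,23,10],68],[[0,0,-9],[-8,8,5],68],[[0,0,-9],[0,0,5],68],[[0,0,-9],[0,0,0],68],[[0,0,-9],[0,0,0],68],[[0,0,-9],[0,0,0],68],[[0,0,0],[0,0,0],68],[[0,0,0],[0,0,0],68],[[0,0,0],[0,0,0],68],[[0,0,0],[0,0,0],68]]'; python3 close.py collar_c .042 .036 k1; python3 - <<'E'
from h import *
p,*c=snap('scene')
a=cv2.resize(p['image'][190:290,190:290],(400,400),interpolation=2);w=cv2.imread('pics/k1.png')[:,:,::-1][80:480,120:520]
cv2.imwrite('pics/m5.png',np.hstack([w,a])[:,:,::-1])
E
```

```text
time: 42.2
ee_pos: [0.525, 0.2201, 0.1595]
tcp_rot: [0.065, 0.998, -0.0, 0.0]
contact_force: [-0.3, 0.2, 0.0]
finger_gap: 0.798
gripper_force: 0.0
time: 43.45
ee_pos: [0.556, 0.2468, 0.1391]
tcp_rot: [-0.321, 0.947, -0.0, 0.0]
contact_force: [0.5, -0.5, 0.9]
finger_gap: 0.797
gripper_force: 0.0
[{'at': [246.8, 319.4], 'confidence': 0.83}] [array([0.5576, 0.2505, 0.036 ])]
(0.92, array([5.54900e-01, 2.47100e-01, 4.69000e-02, 4.52000e-02, 6.35473e+01]))
tri (array([0.5569789 , 0.25286434, 0.02949335]), [np.float64(0.0023502723485357125), np.float64(0.002350272348535827)])
ee [0.556  0.2467 0.1391] tool y yaw 127.5 tilt [-0. -0.] F [0.4 0.8 0.2] shift mm [ -3.6   2.  103.1]
```

View pics/m5.png

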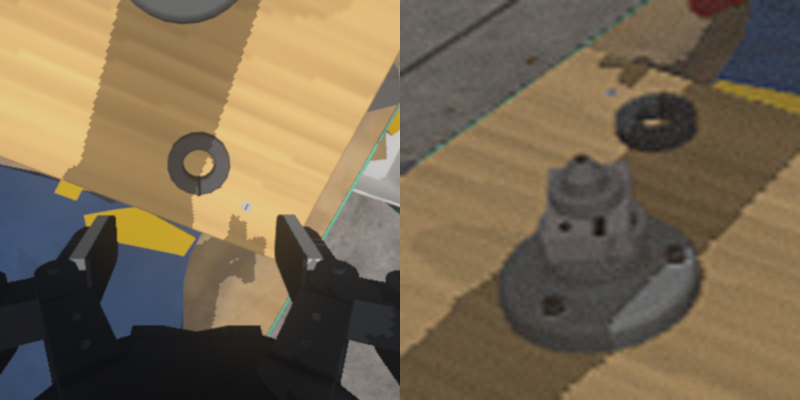

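The spacer is on and the collar lies at (318,242) with its slit straight down, square to the grip. Now I take the collar.

```bash
python3 -m inch '[[[0,0,0],[0,1,25],66],[[0,0,0],[0,0,25],64],[[0,0,0],[0,0,25],62],[[0,0,0],[0,0,22],62],[[0,0,0],[0,0,6],62],[[0,0,0],[0,0,2],62],[[0,0,0],[0,0,0.6],62],[[0,0,0],[0,0,0],55],[[0,0,0],[0,0,0],50],[[0,0,0],[0,0,0],46]]' 40;  python3 -m inch '[[[0,0,0],[0,0,0],42],[[0,0,0],[0,0,0],38],[[0,0,0],[0,0,0],30],[[0,0,0],[0,0,0],30],[[0,0,0],[0,0,0],30],[[0,0,0],[0,0,-2],30],[[0,0,0],[0,0,-8],30],[[0,0,0],[0,0,-10],30],[[0,0,0],[0,0,-5],30],[[0,0,0],[0,0,0],30]]' 40; python3 to.py .4463 .1523 .14; python3 -c "
from rel import *
s=arm.sense();p=viewer.snapshot('wrist');ring(p,s,'collar_c',46,.012,s['ee_pos'][2]+.0085)"
```

```text
time: 45.0
ee_pos: [0.5557, 0.2476, 0.034]
tcp_rot: [-0.322, 0.947, 0.0, 0.0]
contact_force: [-0.1, -0.0, 3.0]
finger_gap: 0.536
gripper_force: 5.3
time: 46.25
ee_pos: [0.5558, 0.2477, 0.0591]
tcp_rot: [-0.322, 0.947, 0.0, 0.001]
contact_force: [0.1, 0.1, -1.3]
finger_gap: 0.506
gripper_force: 40.8
ee [0.5558 0.2477 0.0591] tool y yaw 127.5 tilt [0.05 0.04] F [ 0.1  0.1 -1.3] shift mm [144.8  -9.  -81. ]
collar_c top-edge tool centre [ 1.99 -0.89]
collar_c bottom-edge tool centre [-0.8  -0.67]
```

```bash
python3 -m inch '[[[0,0,0],[0,0,-12],30],[[0,0,0],[0,0,-25],30],[[0,0,0],[0,0,-25],30],[[0,0,0],[0,0,-14],30],[[0,0,0],[10,-0.5,-5],30],[[0,0,0],[25,-1.5,0],30],[[0,0,0],[30,-2,0],30],[[0,0,0],[30,-2,0],30],[[0,0,0],[25,-1.2,0],30],[[0,0,0],[13,-1,0],30]]'; python3 -m inch '[[[0,0,0],[8,0,0],30],[[0,0,0],[3.8,0,0],30],[[0,0,0],[0,0,0],30],[[0,0,0],[0,0,0],30],[[0,0,0],[0,0,6],30],[[0,0,0],[0,0,6],30],[[0,0,0],[0,0,3],30],[[0,0,0],[0,0,0],30],[[0,0,0],[0,0,0],30],[[0,0,0],[0,0,0],30]]'; python3 to.py .446 .153 .125; python3 -c "
from h import *
p,*c=snap('wrist')
cv2.imwrite('pics/k4.png',cv2.resize(p['image'][250:380,230:400],None,fx=4,fy=4,interpolation=2)[:,:,::-1])"
```

```text
time: 47.6
ee_pos: [0.453, 0.1582, 0.1391]
tcp_rot: [-0.322, 0.947, -0.0, -0.001]
contact_force: [0.0, 0.3, -1.1]
finger_gap: 0.508
gripper_force: 40.9
time: 48.85
ee_pos: [0.4457, 0.1528, 0.1246]
tcp_rot: [-0.322, 0.947, 0.0, 0.0]
contact_force: [-0.6, -0.1, -1.2]
finger_gap: 0.508
gripper_force: 40.9
ee [0.4457 0.1528 0.1246] tool y yaw 127.5 tilt [0.02 0.01] F [-0.6 -0.1 -1.2] shift mm [-0.4 -0.1 -0.4]
```

View pics/k4.png

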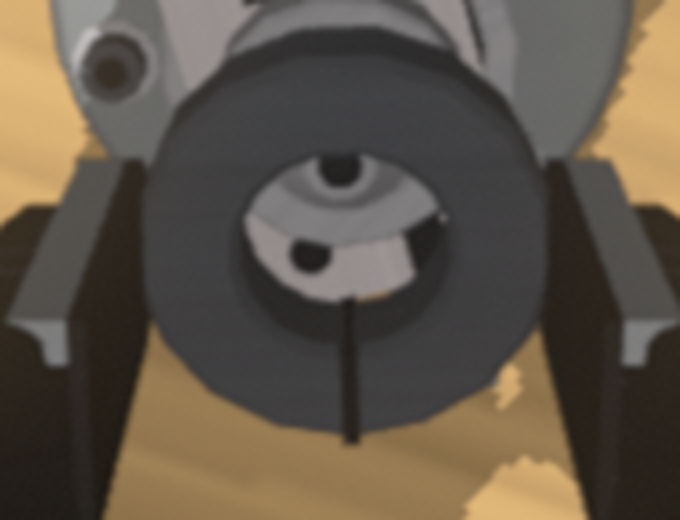

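The nose is centred in the bore at about pixel (315,292). Lowering.

```bash
python3 -m inch '[[[0,0,0],[0.3,-0.4,4],30],[[0,0,0],[0,0,4],30],[[0,0,0],[0,0,4],30],[[0,0,0],[0,0,4],30],[[0,0,0],[0,0,3],30],[[0,0,0],[0,0,2],30],[[0,0,0],[0,0,1.5],30],[[0,0,0],[0,0,1],30],[[0,0,0],[0,0,0.5],30],[[0,0,0],[0,0,0],30]]'
```

```text
time: 50.15
ee_pos: [0.4456, 0.1523, 0.1006]
tcp_rot: [-0.322, 0.947, 0.0, 0.0]
contact_force: [0.1, -0.1, -0.6]
finger_gap: 0.511
gripper_force: 41.0
```

```bash
python3 -m inch '[[[0,0,0],[0,0,0.3],30],[[0,0,0],[0,0,0.3],30],[[0,0,0],[0,0,0.3],30],[[0,0,0],[0,0,0.3],30],[[0,0,0],[0,0,0],30],[[0,0,0],[0,0,0],30],[[0,0,0],[0,0,0],30],[[0,0,0],[0,0,0],30],[[0,0,0],[0,0,0],30],[[0,0,0],[0,0,0],30]]'
```

```text
time: 51.4
ee_pos: [0.4457, 0.1523, 0.1004]
tcp_rot: [-0.322, 0.947, -0.0, 0.001]
contact_force: [-1.7, -0.4, 13.2]
finger_gap: 0.504
gripper_force: 42.4
```

```bash
python3 -m inch '[[[0,0,0],[0,0,0],52],[[0,0,0],[0,0,0],60],[[0,0,0],[0,0,0],66],[[0,0,0],[0,0,-4],68],[[0,0,0],[0,0,-16],68],[[0,0,0],[0,0,-30],68],[[0,0,0],[0,0,-30],68],[[0,0,0],[-30,0,-20],68],[[0,0,0],[-40,0,-10],68],[[0,0,0],[0,0,0],68]]'; python3 - <<'E'
from h import *
p,*c=snap('scene');q,*d=snap('side');w,*_=snap('wrist')
a=cv2.resize(p['image'][190:290,190:290],(400,400),interpolation=2);b=cv2.resize(q['image'][190:290,210:310],(400,400),interpolation=2)
cv2.imwrite('pics/m6.png',np.hstack([a,b])[:,:,::-1])
for o in ('tape','offcut','sander'):
    print(o,nets.pinpoint(p,o)[:1])
E
```

```text
time: 52.65
ee_pos: [0.5036, 0.1976, 0.2105]
tcp_rot: [-0.322, 0.947, 0.001, 0.003]
contact_force: [-1.0, 0.4, -0.6]
finger_gap: 0.796
gripper_force: 0.0
tape [{'at': [266.5, 391.2], 'confidence': 0.83}]
offcut [{'at': [258.3, 362.7], 'confidence': 0.61}]
sander [{'at': [287.3, 432.0], 'confidence': 0.75}]
```

View pics/m6.png

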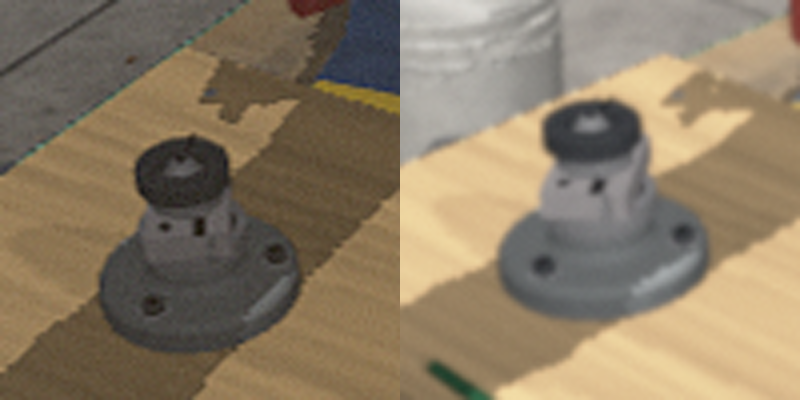

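All four parts are stacked level, the nose shows just above the collar, and the bystanders have not moved. I hand in.

```bash
python3 -c "
from plant import arm
print(arm.close_job())"
```

```text
the job is handed in; nothing more can be done
None
```

The guide ring, cutter block, spacer and clamping collar are on the spindle in that order and seated flat, the cutter was lowered fully before release, the bystanders are where they lay, and the job was handed in at about 53 s; no verdict came back.

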